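# Switch the microscope lamp selector to slot three

## Robot

A 7-joint arm with a two-finger parallel gripper is mounted at the origin on the work surface. World frame = base frame: x ahead of the robot, y to its left, z up, the work surface at z = 0. Lengths are in mm, angles in rad, forces in N, time in s.
With the tool pointing down it reaches from about 375 to 925 mm from the base axis. Payload 3.1 kg.
Tool frame: the origin (TCP) lies between the finger pads; the fingertips stand 14 mm ahead of it and the grasp point (between the pads) lies 5 mm behind it; z points along the fingers, y is the line along which they close (so a half turn about z gives the same grasp; the last joint's range is limited). The gripper opens to 85 mm and grips with 20 to 120 N. Pads are 22 mm wide; open, the fingers measure 114 mm over their backs; the gripper's body (76 mm by 85 mm) begins 54 mm behind the grasp point. The pads swing forward as they close: fully open they stand 13 mm farther back than shut.
Start: joints at [-1.41, 0.383, 0.044, 1.598, -0.018, 1.161, -0.05], TCP at [166.326, 628.362, 245.269] pointing down, gripper open.
Joint ranges: [-2.61, 2.61], [-0.41, 2.15], [-1.48, 1.57], [0, 2.5], [-1.57, 4.71], [0.05, 1.97], [-2.85, 2.85]. Speed limits (rad/s): [2.79, 2.79, 3.14, 3.14, 3.14, 3.14, 3.14].

## Interface

Orientations are given as a 3x3 rotation matrix whose columns are the frame's x, y, z axes.
In Python, from plant import bot, imaging, nets gives the robot as it stands. The module is installed in compiled form; this text tells all that it offers.
- The arm moves only by the tool step_arm, never from a script. Its argument "motion" is a list of rows, each a list of 7 numbers: the shift along the tool's x, y, z in mm, then the turn, a rotation vector about the tool's x, y, z in rad, then the opening, from -1 (shut) to 1 (fully open). A call has 1 to 10 rows; each row is the pose to reach, as a shift and turn from the pose commanded when the call began, along the tool's axes at that moment; what a row does not reach only later rows make up. A row lasts 1/8 s, in which the tool goes at most 62.5 mm and 10.7 degrees, less where a joint would pass 70% of its speed; a pose out of reach is approached as far as the arm can. A call with a gripper value outside its range is refused whole. The fingers move at their own pace and stop on an object; the grip force is fixed at half the most. Time passes only in rows, so rows that repeat a pose let the fingers close. It gives the time, the measured TCP pose, the force, the opening and the grip force at its end, in the units of the state.
- bot.sense(): the state, without advancing time (a new reading comes with each control period).
- imaging.grab_frame(name): name is "side" or "top" or "wrist"; returns the picture (480x640x3 uint8, red, green, blue); there is no depth.
- imaging.camera_params(name): a dict with "fx", "fy", "cx", "cy" (pixels), "D" ([k1, k2, p1, p2, k3] as OpenCV has them; the pictures are not rectified), "T" (4x4, takes a point from camera to world coordinates); the wrist camera has in their place "hand_eye" (4x4, takes a point from camera to tool coordinates, whose origin is the TCP and whose axes are the flange's). Camera axes: x right, y down, z forward; pixel columns grow to the right and rows downward; lengths in mm; the calibration is good to about 2 mm. A picture is of the moment at which its call begins: read the wrist's pose just before it. camera_params takes no time and is no camera call.
- bot.hand_in(): hands the job in; it is judged then, once.
Trained networks look in the newest picture that a camera, given by its name, has taken for a name from the list of things; names that differ only in an ending like _2 or _b are one class to them, and where a whole thing is asked for, a point or a joint stands for the part that bears it (a point fixed in the world has none). Each returns a list of dicts, best first, with "conf" (0 to 1); they miss things now and then, are a little off and sometimes report something else, mostly with a low value. They report only what shows in the picture. A call takes as long as a camera call.
- nets.recognise(camera, query): "rect" ([left, top, right, bottom] in pixels, round what is visible of it).
- nets.outline_of(camera, query): "mask" (480x640 bool, what is visible of it) and "rect" ([left, top, right, bottom] in pixels, round what is visible of it).
- nets.pinpoint(camera, query): "centre" ([row, column] in pixels: a listed point, or the origin of a listed thing).
The state is a dict: "time": time; "qpos": joint angles; "qd": joint speeds; "tau": joint torques, N m; "tcp_pos": TCP position; "eef_rot": TCP orientation; "contact_force": force on the tool from outside, world axes, zero at the start; "wrist_torque": the same for the moment, N m; "gripper_width": finger opening in mm; "gripper_force": force on a finger pad.
Only numpy, scipy, OpenCV 4.12 (cv2) and the standard library are available. Lean on these libraries where they do the work, as an engineer would, in place of code of your own. Each camera call takes 0.05 s, during which the arm holds its last target. There are 200 camera calls.

## Task

On the microscope's lamp selector (the white box with the H-shaped gate), push the lever with the fingertips out of the left-hand slots, across to the right, and then forward until it is fully home in the third slot (three dots, forward right), and leave it there with the hand clear. Only push it, gently: do not squeeze the knob or pull it up, do not dip the lever into slot four (back right), and leave the dimmer lever and everything else on the table where they are.

Things in the scene. Friction and masses are not known exactly. Their poses are not given: they have to be found in the camera images.
- console: lamp selector: white box with an aluminium gate plate on top, 170 mm deep (its x) by 160 mm wide (its y), plate top 80 mm above the table; fixed. Origin: centre of its underside. Its +x points forward (away from the robot), +y left; it is turned up to 0.35 rad either way. A steel lever with a black knob stands in the plate's H-shaped opening
- slot3 (a point): point on the plate's top, at the forward end of the third slot (console frame x +17.5, y -15 mm). The H: two slots along x, centred at y = +15 and -15 mm, joined at mid length (x = 0) by a crossbar along y. Black dots number the half-slots: one = forward left, two = back left, three = forward right, four = back right
- handle: the lever's black barrel-shaped knob, 28 mm across, 50 mm long, on a 10 mm steel stick; origin at its centre, z along the stick. The stick pivots on the console's middle axis, 20 mm above the table; the knob's centre is 145 mm and its underside 120 mm from the pivot. Pushing the knob takes about 2 to 3 N and the lever stays where it is left
- shift (a joint): lever tilt forward (+) and back (-) in rad, about the console's y axis; 0 = upright, level with the crossbar; stops at +0.298 and -0.298 (slot ends). The lever can cross only while within about 0.04 of 0
- select (a joint): lever tilt to the right (+, console -y) and left (-) in rad; the left slots are at about -0.26, the right slots at about +0.26; stops at +/-0.275. Knob centre in the console frame: (145 cos(select) sin(shift), -145 sin(select), 20 + 145 cos(select) cos(shift)) mm
- lift (a joint): how far the spring-loaded knob is pulled up along its stick, in m; 0 = down at rest, at most 0.015; starts lifting at about 4 N
- dimmer_bar (a point): centre of the small bar lever (50 x 14 x 16 mm, 120 mm above the table) of the neighbouring lamp dimmer, a white box 130 x 120 mm, 76 mm high, with one straight slot; not part of the job
- slide_box: closed wooden slide box, 30 x 90 x 35 mm; loose bystander; origin: centre of its underside
- dish: shallow glass dish, 80 mm across, 16 mm high; loose bystander; origin: centre of its underside
- jar: amber jar with white lid, 48 mm across, 60 mm high; loose bystander; origin: centre of its underside
- objective: dark metal microscope objective, 36 mm across, 45 mm high, standing; loose bystander; origin: centre of its underside
- specimen: brown rounded mineral specimen, 68 mm across, 42 mm high; loose bystander; origin: centre of its underside
- driver: screwdriver lying flat, 150 mm long; loose bystander

How it is judged (in metres and radians):
On the way:
1. the lever has been brought across into the right-hand side of the gate (value of joint select above 0.2 rad), for 0.1 s.
At the end, for the whole second after the job is handed in: The lever rests in the third slot: tilted forward by more than 0.24 rad (stop at 0.298) and to the right by more than 0.2 rad, still, its knob down (value of joint shift above 0.24 rad and value of joint select above 0.2 rad and velocity of joint shift between -0.05 and 0.05 rad/s and velocity of joint select between -0.05 and 0.05 rad/s and value of joint lift below 0.003 m); the robot touches nothing.
It fails at once if the lever enters slot four (right by more than 0.1 rad and back by more than 0.13 rad) (value of joint select above 0.1 rad and value of joint shift below -0.13 rad).
It fails at once if the knob is pulled up along its stick by more than 5 mm (value of joint lift above 0.005 m).
It fails at once if the fingers squeeze or shove the knob with more than 35 N (contact force between the fingers and handle above 35 N).
It fails at once if the dimmer's bar lever is moved by more than 15 mm (distance of dimmer_bar from where it was at the start of the episode above 0.015 m).
It fails at once if a bystander is moved or lifted by more than 25 mm (distance of any of slide_box, dish, jar, objective, specimen, driver from where it was at the start of the episode above 0.025 m).
It also fails if it takes over 54 s, if anything falls off the work surface, if the arm or the gripper's body presses on something with over 40 N, if the wrist force passes 120 N, or if a joint passes its speed limit or range.

## Working session

There is one attempt and no reset: what is moved stays moved. The work goes in short steps, Python scripts to look and compute and a tool call to move; the robot and the scene stay as the last step left them, time stands still between calls to the robot, and variables do not carry over. Pictures are saved under pics/ and viewed, at most 10 in all, crops included, and the job is handed in when it is done.

Besides the shell and the picture viewer there is one more tool, called as a command line: name --pt "numbers of a row" for each row, then --argument value for the rest. step_arm: Moves the arm, as the interface text tells. Its arguments: {"type":"object","properties":{"motion":{"type":"array","items":{"type":"array","items":{"type":"number"}}}},"required":["motion"]}

```bash
mkdir -p pics; cat > h.py <<'E'
import numpy as np, cv2
from plant import bot, imaging, nets
def cam(n):
    p=imaging.camera_params(n); K=np.array([[p['fx'],0,p['cx']],[0,p['fy'],p['cy']],[0,0,1.]])
    if 'T' in p: T=np.array(p['T'])
    else:
        s=bot.sense(); W=np.eye(4); W[:3,:3]=s['eef_rot']; W[:3,3]=s['tcp_pos']; T=W@np.array(p['hand_eye'])
    return K,np.array(p['D'],float),T
def ray(n,uv):
    K,D,T=cam(n); q=cv2.undistortPoints(np.array([[uv]],float),K,D)[0,0]
    return T[:3,3],T[:3,:3]@np.array([q[0],q[1],1.])
def atz(n,uv,z):
    o,d=ray(n,uv); return o+d*(z-o[2])/d[2]
def proj(n,P):
    K,D,T=cam(n); Ti=np.linalg.inv(T); r,_=cv2.Rodrigues(Ti[:3,:3])
    return cv2.projectPoints(np.array(P,float).reshape(-1,1,3),r,Ti[:3,3],K,D)[0].reshape(-1,2)
def tri(obs):
    A=np.zeros((3,3));b=np.zeros(3)
    for n,uv in obs:
        o,d=ray(n,uv); d=d/np.linalg.norm(d); M=np.eye(3)-np.outer(d,d); A+=M;b+=M@o
    return np.linalg.solve(A,b)
E
python3 - <<'E'
from h import *
s=bot.sense(); print(s['time'],s['tcp_pos'],np.round(s['eef_rot'],3))
for c in ['top','side']:
    im=imaging.grab_frame(c); cv2.imwrite(f'pics/{c}0.png',im[:,:,::-1])
    for q in ['console','slot3','handle','dimmer_bar']:
        print(c,q,[(np.round(r['centre'],1),round(r['conf'],2)) for r in nets.pinpoint(c,q)[:2]])
    print(cam(c)[2].round(2))
E
```

```text
0.0 [166.13745604 627.45602949 243.86803942] [[-0.967  0.256 -0.001]
 [ 0.256  0.967 -0.003]
 [-0.    -0.003 -1.   ]]
top console [(array([235.4, 386.5]), 0.76)]
top slot3 [(array([227.9, 396.1]), 0.76)]
top handle [(array([232.4, 375. ]), 0.46)]
top dimmer_bar [(array([234.9, 263.2]), 0.52)]
[[ 2.00000e-02 -1.00000e+00  7.00000e-02  4.49790e+02]
 [-1.00000e+00 -2.00000e-02  1.00000e-02 -3.85300e+01]
 [-1.00000e-02 -7.00000e-02 -1.00000e+00  1.63092e+03]
 [ 0.00000e+00  0.00000e+00  0.00000e+00  1.00000e+00]]
side console [(array([331.3, 373.1]), 0.58), (array([353.2, 309.9]), 0.31)]
side slot3 [(array([306.7, 385.7]), 0.76)]
side handle [(array([264.4, 365.5]), 0.78)]
side dimmer_bar [(array([205.2, 293.1]), 0.72), (array([316.2, 431.7]), 0.52)]
[[ 8.5000e-01 -3.5000e-01  3.9000e-01  1.3497e+02]
 [-5.2000e-01 -5.6000e-01  6.4000e-01 -6.9729e+02]
 [-1.0000e-02 -7.5000e-01 -6.7000e-01  8.4147e+02]
 [ 0.0000e+00  0.0000e+00  0.0000e+00  1.0000e+00]]
```

View pics/top0.png

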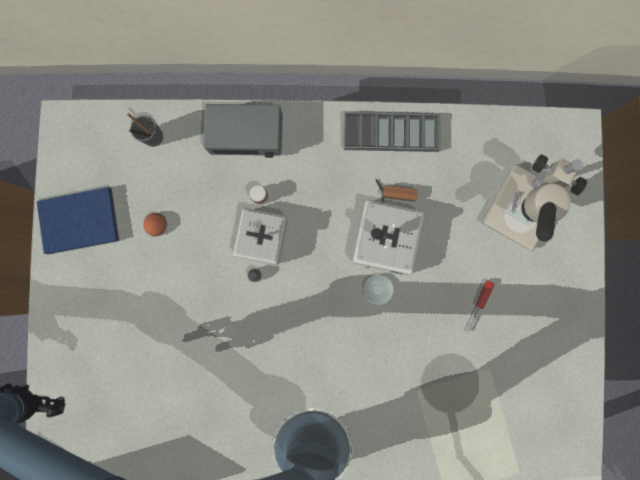

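View pics/side0.png

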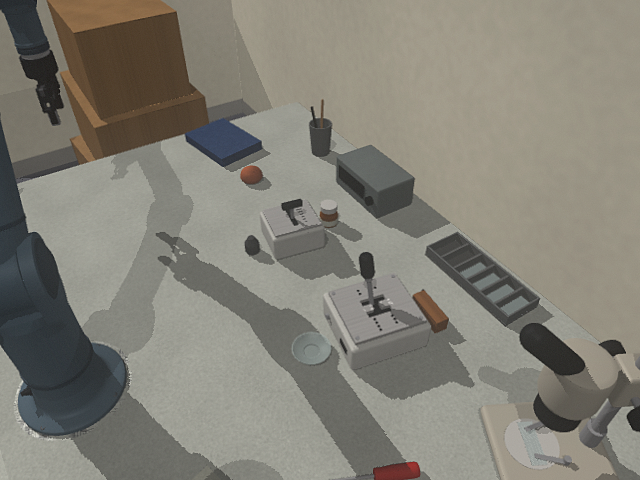

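```bash
python3 - <<'E'
from h import *
print('handle',tri([('top',(375,232.4)),('side',(365.5,264.4))]), 'bar',tri([('top',(263.2,234.9)),('side',(293.1,205.2))]))
print('slot3 z80',atz('top',(396.1,227.9),80),atz('side',(385.7,306.7),80))
print('console z0',atz('top',(386.5,235.4),0),atz('side',(373.1,331.3),0))
E
```

```text
handle [ 570.70612456 -147.80214609  157.57465571] bar [563.01832201 129.3764803  122.66337152]
slot3 z80 [ 589.79217557 -207.88394807   80.        ] [ 584.86895129 -203.85958521   80.        ]
console z0 [ 576.08917068 -190.79004675    0.        ] [ 569.22430707 -191.98207711    0.        ]
```

The top view shows the console at about (388,237) with its knob on the left at (377,233), the slide box just behind at (400,193), and the dish in front at (377,290). The dimmer is at (260,235), and the side view agrees: knob at (366,265), leaning left and roughly mid-slot. Next I'll fit the console pose.

```bash
cat > fit.py <<'E'
from h import *
from scipy.optimize import minimize
M={}
for c in ['top','side']:
    imaging.grab_frame(c)
    r=nets.outline_of(c,'console'); h=nets.outline_of(c,'handle')
    print(c,[(round(x['conf'],2),x['rect'],int(x['mask'].sum())) for x in r[:2]],[(round(x['conf'],2),x['rect'],int(x['mask'].sum())) for x in h[:2]])
    M[c]=r[0]['mask']; 
    if h: hm=h[0]['mask']; print('handle mask centroid',np.argwhere(hm).mean(0)[::-1]); M[c]=M[c]|hm
box=np.array([[a*85,b*80,z] for a in(-1,1) for b in(-1,1) for z in(0,80)],float)
def model(c,p):
    R=np.array([[np.cos(p[2]),-np.sin(p[2])],[np.sin(p[2]),np.cos(p[2])]])
    P=box.copy(); P[:,:2]=P[:,:2]@R.T+p[:2]
    m=np.zeros((1920,2560),np.uint8); cv2.fillConvexPoly(m,cv2.convexHull(np.int32((proj(c,P)+.5)*4)),1)
    return cv2.resize(m.astype(np.float32),(640,480),interpolation=cv2.INTER_AREA)
def cost(p,cs):
    t=0
    for c in cs:
        m=model(c,p); d=np.abs(m-M[c]); 
        if c=='side': d[:285]=0
        t+=d.sum()/m.sum()
    return t
for cs in (['top'],['side'],['top','side']):
    best=None
    for y in(-.25,-.1,.1):
        o=minimize(cost,[573,-192,y],args=(cs,),method='Nelder-Mead',options=dict(initial_simplex=[[573,-192,y],[581,-192,y],[573,-184,y],[573,-192,y+.08]],maxiter=120))
        if best is None or o.fun<best.fun: best=o
    print(cs,best.x.round(3),round(best.fun,4))
E
python3 fit.py
```

```text
top [(0.58, [351.9, 179.0, 427.4, 276.5], 4145)] [(0.58, [367.8, 226.1, 385.8, 238.1], 138), (0.22, [360.7, 202.1, 419.9, 271.4], 2723)]
handle mask centroid [376.51449275 233.41304348]
side [(0.81, [323.1, 250.9, 431.1, 366.3], 7199)] [(0.67, [357.5, 252.1, 375.5, 277.6], 372)]
handle mask centroid [366.44892473 265.60215054]
['top'] [ 5.65990e+02 -1.88518e+02 -1.88000e-01] 0.0413
['side'] [ 5.76548e+02 -1.83264e+02 -2.08000e-01] 0.0689
['top', 'side'] [ 5.66385e+02 -1.88203e+02 -1.92000e-01] 0.1524
```

step_arm --pt "-47 -37 -6 0 0 0 -1" --pt "-94 -74 -12 0 0 0 -1" --pt "-141 -111 -18 0 0 0 -1" --pt "-188 -148 -24 0 0 0 -1" --pt "-235 -185 -30 0 0 0 -1" --pt "-280 -220 -36 0 0 0 -1" --pt "-325 -256 -40 0 0 0 -1" --pt "-371 -292 -45 0 0 0 -1" --pt "-371 -292 -45 0 0 0 -1"

```text
time: 1.92
tcp_pos: [454.2, 245.2, 291.4]
eef_rot: [[-0.964, 0.267, 0.003], [0.267, 0.964, -0.001], [-0.003, 0.0, -1.0]]
contact_force: [-0.8, 0.4, 0.8]
gripper_width: 0.0
gripper_force: 0.0
```

```bash
python3 - <<'E'
from h import *
s=bot.sense(); print(s['time'],s['tcp_pos'],np.round(s['eef_rot'],3),s['qpos'],s['gripper_width'],s['contact_force'])
print(np.round(imaging.camera_params('wrist')['hand_eye'],3),imaging.camera_params('wrist')['fx'])
E
```

```text
1.925 [454.23890777 245.15835865 291.35787622] [[-0.964  0.267  0.003]
 [ 0.267  0.964 -0.001]
 [-0.003  0.    -1.   ]] [-0.9039046   0.08159463  0.34746159  1.87832096 -0.02775451  1.18452689
  0.75291345] 0.016094234407690228 [-0.83331545  0.40227641  0.76027759]
[[ 1.00000e-03 -9.47000e-01 -3.23000e-01  8.13260e+01]
 [ 1.00000e+00  1.00000e-03  0.00000e+00 -4.70000e-02]
 [ 0.00000e+00 -3.23000e-01  9.47000e-01 -1.29486e+02]
 [ 0.00000e+00  0.00000e+00  0.00000e+00  1.00000e+00]] 365.5305504540398
```

step_arm --pt "-26 -43 0 0 0 0 -1" --pt "-52 -87 0 0 0 0 -1" --pt "-78 -131 0 0 0 0 -1" --pt "-104 -175 0 0 0 0 -1" --pt "-130 -219 0 0 0 0 -1" --pt "-156 -263 0 0 0 0 -1" --pt "-182 -307 0 0 0 0 -1" --pt "-206 -350 0 0 0 0 -1" --pt "-226 -387 0 0 0 0 -1" --pt "-226 -387 0 0 0 0 -1"

```text
time: 3.18
tcp_pos: [569.4, -184.7, 290.4]
eef_rot: [[-0.965, 0.262, -0.0], [0.262, 0.965, -0.003], [-0.001, -0.003, -1.0]]
contact_force: [-0.3, 0.2, 0.3]
gripper_width: -0.1
gripper_force: 0.0
```

```bash
python3 - <<'E'
from h import *
s=bot.sense(); print(s['time'],s['tcp_pos'],np.round(s['eef_rot'],3),np.abs(s['qd']).max())
im=imaging.grab_frame('wrist'); cv2.imwrite('pics/w1.png',im[:,:,::-1])
for q in ['console','slot3','handle']:
    print(q,[(np.round(r['centre'],1),round(r['conf'],2)) for r in nets.pinpoint('wrist',q)[:2]])
E
```

```text
3.175 [ 569.4014054  -184.67178171  290.37972865] [[-0.965  0.262 -0.   ]
 [ 0.262  0.965 -0.003]
 [-0.001 -0.003 -1.   ]] 0.058019613229557024
console [(array([191. , 313.7]), 0.88)]
slot3 [(array([227.8, 300.4]), 0.64)]
handle [(array([218.6, 363.3]), 0.73), (array([ 15.6, 609.7]), 0.31)]
```

View pics/w1.png

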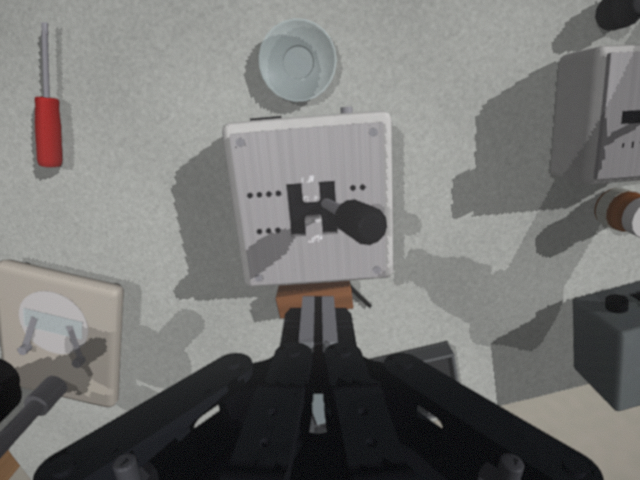

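The wrist view shows the plate with corner screws at about (241,143), (373,131), (379,270) and (257,278). The H is centred near (313,208). The stick rises at the left end of the crossbar at about (327,205), with the knob at (362,220).

```bash
python3 - <<'E'
from h import *
im=imaging.grab_frame('wrist')
S=np.array([atz('wrist',p,80)[:2] for p in [(241,143),(373,131),(379,270),(257,278)]]); print(S.round(1),S.mean(0))
for a,b in((0,3),(1,2)):
    d=S[b]-S[a]; print(np.arctan2(d[1],d[0]),np.hypot(*d))
for a,b in((0,1),(3,2)):
    d=S[b]-S[a]; print(np.arctan2(-d[0],d[1]),np.hypot(*d))
print('H',atz('wrist',(313,208),80)); c=atz('wrist',(313.7,191),0);print('console pin',c)
k=nets.pinpoint('wrist','handle')[0]['centre'][::-1]; print(k,'knob z158',atz('wrist',k,158))
cv2.imwrite('pics/w1z.png',cv2.resize(im[100:300,210:410,::-1],(600,600),interpolation=cv2.INTER_CUBIC))
E
```

```text
[[ 495.8 -230.4]
 [ 515.7 -112.5]
 [ 649.8 -134.5]
 [ 627.1 -256.6]] [ 572.10783874 -183.50326348]
-0.197398520345515 133.88968286957294
-0.16249886502613523 135.83434165814157
-0.16702202368952843 119.49281899117793
-0.18316765321252082 124.18987787579306
H [ 570.81768711 -182.69915758   80.        ]
console pin [ 570.1410964  -182.60142987    0.        ]
[347.1, 220.2] knob z158 [ 567.91681882 -155.12084775  158.        ]
```

View pics/w1z.png

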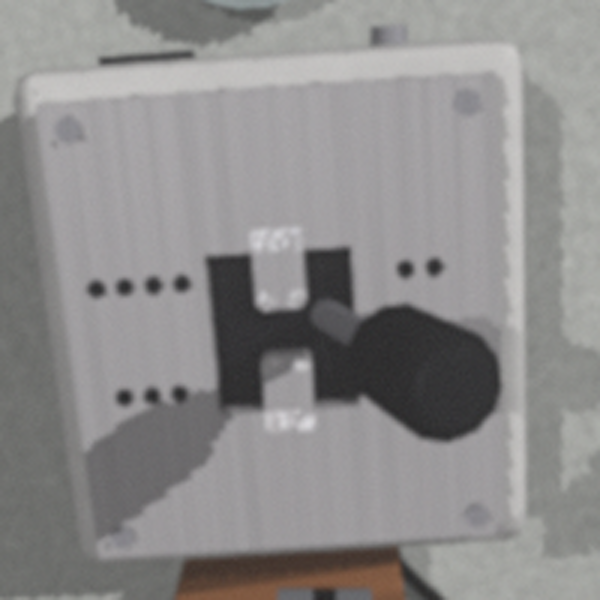

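The crop shows the stick rising right at the left end of the crossbar (px ≈ (317,204)), with the knob blob centre at about (353,224) and the knob top at (363,228). I'll solve for the tilt.

```bash
cat >> h.py <<'E'
C=np.array([571,-183.]); YAW=-0.178
def c2w(p):
    p=np.array(p,float); c,s=np.cos(YAW),np.sin(YAW); return np.array([C[0]+c*p[0]-s*p[1],C[1]+s*p[0]+c*p[1],p[2]])
def lever(sh,se,r=145): return c2w([r*np.cos(se)*np.sin(sh),-r*np.sin(se),20+r*np.cos(se)*np.cos(sh)])
def w2tool(P):
    s=bot.sense(); return np.array(s['eef_rot']).T@(np.array(P)-s['tcp_pos'])
E
python3 - <<'E'
from h import *
for sh in(-.15,-.1,-.05,0,.05,.1):
  print(sh,[proj('wrist',[lever(sh,-.26,r)])[0].round(1) for r in(80,120,145,170)],proj('top',[lever(sh,-.26)])[0].round(1),proj('side',[lever(sh,-.26)])[0].round(1))
E
```

```text
-0.15 [array([334.6, 198.4]), array([349.2, 200.6]), array([360.4, 202.3]), array([373.9, 204.3])] [372.8 237.9] [358.1 265.1]
-0.1 [array([334.9, 202.7]), array([349.6, 207.8]), array([361. , 211.8]), array([374.5, 216.5])] [373.4 235.1] [361.4 263.8]
-0.05 [array([335.2, 206.9]), array([350., 215.]), array([361.4, 221.1]), array([374.9, 228.5])] [374.  232.3] [364.7 262.7]
0 [array([335.4, 211.1]), array([350.4, 222. ]), array([361.8, 230.3]), array([375.3, 240.1])] [374.5 229.5] [368.  261.7]
0.05 [array([335.7, 215.2]), array([350.7, 228.8]), array([362.1, 239.1]), array([375.5, 251.2])] [375.1 226.7] [371.3 260.8]
0.1 [array([335.9, 219.1]), array([351. , 235.3]), array([362.4, 247.6]), array([375.7, 261.9])] [375.6 223.9] [374.5 260.1]
```

```bash
python3 - <<'E'
from h import *
from scipy.optimize import least_squares
f=lambda x:np.r_[proj('wrist',[lever(x[0],x[1],145),lever(x[0],x[1],168)]).ravel()-[353,224,363,228]]
r=least_squares(f,[-.03,-.22]); print(r.x,r.fun)
K,_,T=cam('wrist');print(T[:3,3])
for xy in [(17.5,15),(-17.5,15),(17.5,-15),(-17.5,-15),(0,0)]: print(xy,proj('wrist',[c2w([*xy,80])])[0].round(1))
print('tool yaw', np.arctan2(-bot.sense()['eef_rot'][0][1],bot.sense()['eef_rot'][1][1]))
E
```

```text
[-0.04980192 -0.21424429] [-0.11787272 -1.6989282   0.10025263  1.35553373]
[ 491.35650574 -158.02831334  419.60283586]
(17.5, 15) [329.9 224.6]
(-17.5, 15) [327.5 188.9]
(17.5, -15) [299.1 226.9]
(-17.5, -15) [295.6 191.3]
(0, 0) [313.  208.2]
tool yaw -0.2551889368208487
```

```bash
python3 - <<'E'
from h import *
from scipy.optimize import least_squares
for i in range(4): im=imaging.grab_frame('wrist'); print(bot.sense()['time'],bot.sense()['tcp_pos'].round(1) )
old=cv2.imread('pics/w1z.png'); t=cv2.resize(old,(200,200),interpolation=cv2.INTER_AREA)[20:180,10:165]
r=cv2.matchTemplate(np.ascontiguousarray(im[:,:,::-1]),t,cv2.TM_CCOEFF_NORMED); _,v,_,l=cv2.minMaxLoc(r); print(v,l)
off=np.array([l[0]-10,l[1]-20])
cp=lambda p:np.array(p)/3+off
S=np.array([atz('wrist',cp(p),80)[:2] for p in [(68,130),(467,102),(477,514),(121,537)]]); print(S.round(1),S.mean(0))
for a,b in((0,3),(1,2)):
    d=S[b]-S[a]; print(np.arctan2(d[1],d[0]),np.hypot(*d))
for a,b in((0,1),(3,2)):
    d=S[b]-S[a]; print(np.arctan2(-d[0],d[1]),np.hypot(*d))
Hc=np.array([atz('wrist',cp(p),80)[:2] for p in [(207,258),(350,248),(358,403),(222,410)]]); print('H',Hc.mean(0),Hc.round(1))
import h
h.C=(S.mean(0)+Hc.mean(0))/2
ob=np.r_[cp((430,372)),cp((458,382))]
f=lambda x:proj('wrist',[lever(x[0],x[1],145),lever(x[0],x[1],168)]).ravel()-ob
q=least_squares(f,[-.03,-.22]); print(h.C,q.x,q.fun)
E
```

```text
3.525 [ 570.  -178.7  290.2]
3.575 [ 570.  -179.1  290.3]
3.625 [ 569.9 -179.5  290.3]
3.675 [ 569.8 -179.8  290.3]
0.9922029376029968 (222, 120)
[[ 494.4 -237.9]
 [ 517.1 -119.6]
 [ 649.2 -144.8]
 [ 626.9 -263.9]] [ 571.8883837  -191.54997387]
-0.1932004427324632 135.02050013602792
-0.1887269423002777 134.535614728288
-0.18975809004646785 120.5245177565617
-0.18576104355831138 121.1289986914609
H [ 571.58198012 -191.12880147] [[ 542.7 -208.3]
 [ 551.  -164.3]
 [ 600.8 -174.2]
 [ 591.9 -217.7]]
[ 571.73518191 -191.33938767] [-0.05996565 -0.26679761] [-1.38828511 -1.7250838   1.12142385  1.38627297]
```

```bash
sed -i 's/^C=.*/C=np.array([571.7,-191.4]); YAW=-0.189/' h.py; cat >> h.py <<'E'
def where():
    s=bot.sense(); p=np.array(s['tcp_pos']); c,q=np.cos(YAW),np.sin(YAW); d=p[:2]-C
    R=np.array(s['eef_rot'])
    print('t',s['time'],'console xyz',np.round([c*d[0]+q*d[1],-q*d[0]+c*d[1],p[2]],1),'yaw err',round(float(np.arctan2(-R[0,1],R[1,1])-YAW),3),'tilt',R[:2,2].round(3),'F',np.round(s['contact_force'],1),'w',round(s['gripper_width'],1))
def goto(x,y,z): print((x,y,z),'tool delta',w2tool(c2w([x,y,z])).round(1))
E
python3 -c "
from h import *
where(); goto(-60,38,290); goto(-60,38,162)"
```

```text
t 3.675 console xyz [ -4.   11.  290.3] yaw err -0.068 tilt [0. 0.] F [0.3 0.  0.1] w -0.1
(-60, 38, 290) tool delta [57.7 23.1  0.3]
(-60, 38, 162) tool delta [ 57.7  23.1 128.3]
```

step_arm --pt "30 12 0 0 0 -0.035 -1" --pt "58 23 0 0 0 -0.068 -1" --pt "58 23 0 0 0 -0.068 -1" --pt "58 23 30 0 0 -0.068 -1" --pt "58 23 60 0 0 -0.068 -1" --pt "58 23 90 0 0 -0.068 -1" --pt "58 23 90 0 0 -0.068 -1" --pt "58 23 90 0 0 -0.068 -1"

```text
time: 4.68
tcp_pos: [520.7, -144.4, 201.4]
eef_rot: [[-0.982, 0.19, 0.002], [0.19, 0.982, -0.001], [-0.002, -0.001, -1.0]]
contact_force: [-0.1, 0.4, 0.0]
gripper_width: -0.0
gripper_force: 0.0
```

```bash
python3 -c "
from h import *
where(); goto(-60,38,162)"
```

```text
t 4.675 console xyz [-58.9  36.6 201.4] yaw err -0.002 tilt [ 0.002 -0.001] F [-0.1  0.4  0. ] w -0.0
(-60, 38, 162) tool delta [ 1.2  1.4 39.4]
```

step_arm --pt "1 1 20 0 0 0 -1" --pt "1 1 40 0 0 0 -1" --pt "1 1 40 0 0 0 -1" --pt "-6 1 40 0 0 0 -1" --pt "-12 1 40 0 0 0 -1" --pt "-18 1 40 0 0 0 -1" --pt "-18 1 40 0 0 0 -1" --pt "-18 1 40 0 0 0 -1"

```text
time: 5.68
tcp_pos: [537.3, -146.2, 160.2]
eef_rot: [[-0.982, 0.19, -0.0], [0.19, 0.982, -0.0], [0.0, -0.0, -1.0]]
contact_force: [-0.4, -0.5, 0.3]
gripper_width: 0.0
gripper_force: 0.0
```

```bash
python3 -c "
from h import *
where()
for c in ['side','wrist']:
    im=imaging.grab_frame(c); cv2.imwrite(f'pics/{c}2.png',im[:,:,::-1])
a=cv2.imread('pics/side2.png')[200:380,290:450]; b=cv2.imread('pics/wrist2.png')[60:420,160:560]
cv2.imwrite('pics/m2.png',np.hstack([cv2.resize(a,(400,450)),cv2.resize(b,(400,450))]))"
```

```text
t 5.675 console xyz [-42.3  37.9 160.2] yaw err -0.002 tilt [-0. -0.] F [-0.4 -0.5  0.3] w 0.0
```

View pics/m2.png

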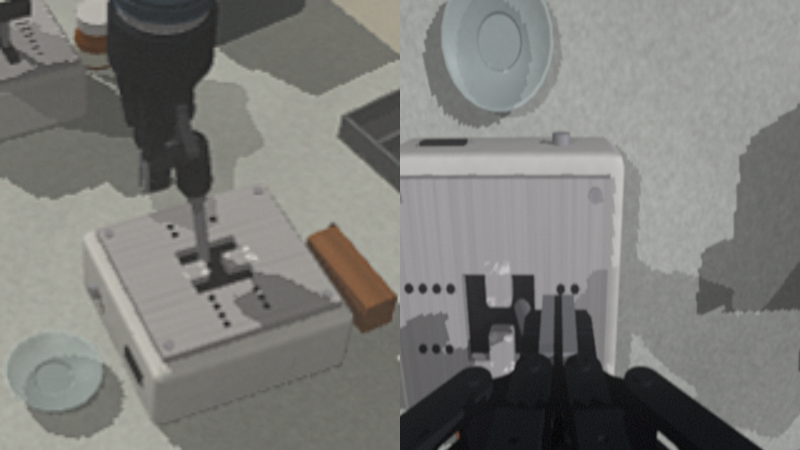

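The side view (left) shows the closed fingers just behind the knob, with their tips at its lower half. The wrist view shows the stick near the crossbar's left end. I'll push forward gently.

step_arm --pt "-3 0 0 0 0 0 -1" --pt "-6 0 0 0 0 0 -1" --pt "-9 0 0 0 0 0 -1" --pt "-9 0 0 0 0 0 -1"

```text
time: 6.28
tcp_pos: [546.0, -147.8, 160.1]
eef_rot: [[-0.982, 0.19, -0.001], [0.19, 0.982, 0.0], [0.001, 0.0, -1.0]]
contact_force: [-2.3, 1.4, 1.3]
gripper_width: 0.1
gripper_force: 0.9
```

step_arm --pt "-3 0 0 0 0 0 -1" --pt "-6 0 0 0 0 0 -1" --pt "-7 0 0 0 0 0 -1" --pt "-7 0 0 0 0 0 -1" --pt "-7 0 0 0 0 0 -1"

```text
time: 6.9
tcp_pos: [553.1, -149.2, 160.3]
eef_rot: [[-0.982, 0.19, 0.0], [0.19, 0.982, -0.0], [-0.0, -0.0, -1.0]]
contact_force: [-1.6, 1.3, 1.9]
gripper_width: -0.2
gripper_force: 0.9
```

```bash
python3 -c "
from h import *
where()"
```

```text
t 6.9 console xyz [-26.2  37.9 160.3] yaw err -0.002 tilt [ 0. -0.] F [-1.6  1.3  1.9] w -0.2
```

step_arm --pt "18 0 0 0 0 0 -1" --pt "36 0 0 0 0 0 -1" --pt "36 25 0 0 0 0 -1" --pt "36 55 0 0 0 0 -1" --pt "36 55 0 0 0 0 -1" --pt "36 55 0 0 0 0 -1"

```text
time: 7.65
tcp_pos: [528.5, -89.2, 160.4]
eef_rot: [[-0.982, 0.19, 0.001], [0.19, 0.982, -0.001], [-0.001, -0.001, -1.0]]
contact_force: [-0.9, 0.1, 0.5]
gripper_width: 0.1
gripper_force: 0.0
```

```bash
cat > see.py <<'E'
import sys
from h import *
where()
for c in ['side','wrist','top']:
    im=imaging.grab_frame(c); cv2.imwrite(f'pics/{c}{sys.argv[1]}.png',im[:,:,::-1])
    h=nets.outline_of(c,'handle')
    if h and h[0]['conf']>.3:
        m=np.argwhere(h[0]['mask']).mean(0)[::-1]; o=[]
        for se in (-.267,float(sys.argv[2])):
            g=np.linspace(-.15,.32,48); P=proj(c,[lever(x,se) for x in g]); i=np.argmin(np.linalg.norm(P-m,axis=1)); o.append((se,round(g[i],2),(m-P[i]).round(1)))
        print(c,round(h[0]['conf'],2),m.round(1),h[0]['rect'],o)
a=cv2.imread(f'pics/side{sys.argv[1]}.png')[200:380,290:450]; b=cv2.imread(f'pics/wrist{sys.argv[1]}.png')[60:420,60:460]
cv2.imwrite(f'pics/m{sys.argv[1]}.png',np.hstack([cv2.resize(a,(400,450)),cv2.resize(b,(400,450))]))
E
python3 see.py 3 -0.2
```

```text
t 7.65 console xyz [-61.6  92.3 160.4] yaw err -0.002 tilt [ 0.001 -0.001] F [-0.9  0.1  0.5] w 0.1
side 0.63 [371.7 271.4] [364.0, 250.5, 381.0, 303.0] [(-0.267, np.float64(-0.02), array([2.2, 7.2])), (-0.2, np.float64(-0.04), array([1.4, 4.3]))]
```

View pics/m3.png

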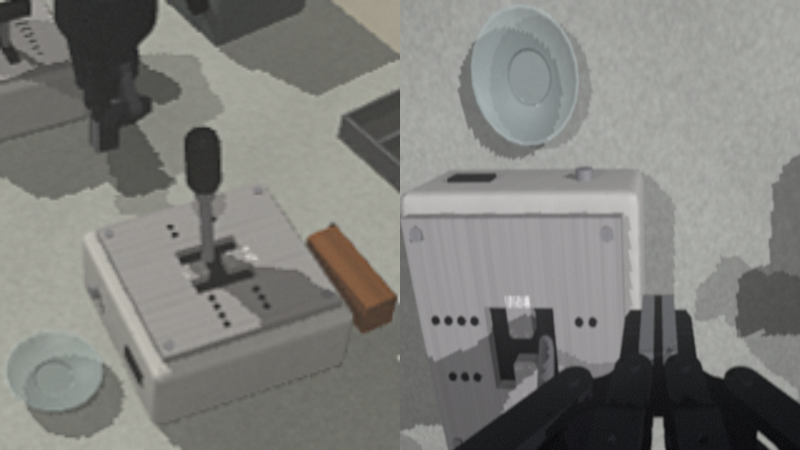

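The knob now sits at about px (371,265) in the side view, so shift ≈ +0.01, level with the crossbar. Next I move to its left side and push right.

step_arm --pt "-30 0 0 0 0 0 -1" --pt "-62 0 0 0 0 0 -1" --pt "-62 -6 0 0 0 0 -1" --pt "-62 -12 0 0 0 0 -1" --pt "-62 -18 0 0 0 0 -1" --pt "-62 -24 0 0 0 0 -1" --pt "-62 -29 0 0 0 0 -1" --pt "-62 -34 0 0 0 0 -1" --pt "-62 -34 0 0 0 0 -1"

```text
time: 9.07
tcp_pos: [582.8, -133.5, 160.6]
eef_rot: [[-0.982, 0.19, 0.001], [0.19, 0.982, 0.0], [-0.001, 0.0, -1.0]]
contact_force: [-0.7, 2.5, 1.4]
gripper_width: 0.1
gripper_force: 1.1
```

step_arm --pt "0 -5 0 0 0 0 -1" --pt "0 -10 0 0 0 0 -1" --pt "0 -15 0 0 0 0 -1" --pt "0 -15 0 0 0 0 -1"

```text
time: 9.57
tcp_pos: [580.8, -149.3, 162.0]
eef_rot: [[-0.982, 0.19, 0.003], [0.19, 0.982, -0.0], [-0.003, 0.0, -1.0]]
contact_force: [-1.4, 2.6, 7.5]
gripper_width: -0.2
gripper_force: 3.6
```

```bash
python3 see.py 4 -0.1
```

```text
t 9.575 console xyz [  1.1  43.  162. ] yaw err -0.003 tilt [ 0.003 -0.   ] F [-1.4  2.6  7.5] w -0.2
side 0.58 [376.3 271. ] [369.6, 257.6, 386.8, 284.4] [(-0.267, np.float64(0.05), array([2.1, 8. ])), (-0.1, np.float64(0.0), array([-0.1,  0.6]))]
wrist 0.59 [245.3 321.4] [205.9, 274.0, 283.4, 364.2] [(-0.267, np.float64(0.0), array([-60.8,  -0. ])), (-0.1, np.float64(-0.02), array([-0.9,  0.5]))]
```

View pics/m4.png

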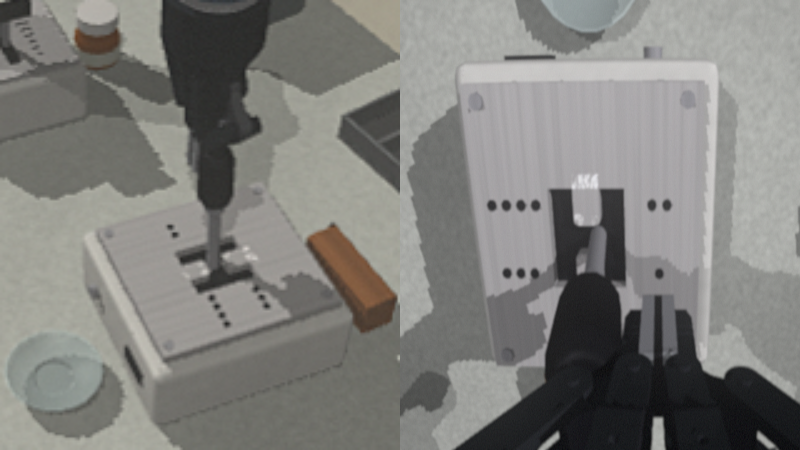

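The lever is crossing, with select ≈ -0.1 and shift ≈ 0. The 7.5 N vertical force suggests the knob's top is touching the finger knuckle, so I'll back off, raise the hand and continue.

step_arm --pt "0 5 0 0 0 0 -1" --pt "0 10 0 0 0 0 -1" --pt "0 10 -6 0 0 0 -1" --pt "0 10 -13 0 0 0 -1" --pt "0 10 -13 0 0 0 -1" --pt "0 5 -13 0 0 0 -1" --pt "0 0 -13 0 0 0 -1" --pt "0 -5 -13 0 0 0 -1" --pt "0 -8 -13 0 0 0 -1" --pt "0 -8 -13 0 0 0 -1"

```text
time: 11.12
tcp_pos: [578.4, -156.1, 173.4]
eef_rot: [[-0.982, 0.19, 0.0], [0.19, 0.982, 0.0], [-0.0, 0.0, -1.0]]
contact_force: [0.6, 1.9, 0.8]
gripper_width: 0.0
gripper_force: 0.8
```

```bash
python3 see.py 5 0
```

```text
t 11.125 console xyz [-1.000e-01  3.590e+01  1.734e+02] yaw err -0.002 tilt [0. 0.] F [0.6 1.9 0.8] w 0.0
side 0.68 [377.9 272.5] [369.2, 260.3, 386.6, 285.3] [(-0.267, np.float64(0.07), array([2.5, 9.9])), (0.0, np.float64(-0.01), array([-1.1, -2.9]))]
wrist 0.71 [251.2 316.2] [215.6, 267.7, 290.1, 361.1] [(-0.267, np.float64(0.02), array([-71.9,   0.4])), (0.0, np.float64(0.01), array([16.4, -2.8]))]
```

step_arm --pt "0 -5 0 0 0 0 -1" --pt "0 -10 0 0 0 0 -1" --pt "0 -15 0 0 0 0 -1" --pt "0 -20 0 0 0 0 -1" --pt "0 -20 0 0 0 0 -1"

```text
time: 12.05
tcp_pos: [574.2, -176.9, 173.3]
eef_rot: [[-0.982, 0.191, 0.0], [0.191, 0.982, -0.001], [-0.0, -0.001, -1.0]]
contact_force: [0.6, 1.5, 0.8]
gripper_width: 0.3
gripper_force: 0.5
```

step_arm --pt "0 -5 0 0 0 0 -1" --pt "0 -10 0 0 0 0 -1" --pt "0 -15 0 0 0 0 -1" --pt "0 -18 0 0 0 0 -1" --pt "0 -18 0 0 0 0 -1"

```text
time: 12.68
tcp_pos: [570.6, -193.9, 173.0]
eef_rot: [[-0.982, 0.19, -0.001], [0.19, 0.982, -0.0], [0.001, -0.0, -1.0]]
contact_force: [-0.8, 1.1, -1.3]
gripper_width: 0.0
gripper_force: 0.5
```

```bash
python3 see.py 6 0.22
```

```text
t 12.675 console xyz [ -0.6  -2.6 173. ] yaw err -0.002 tilt [-0.001 -0.   ] F [-0.8  1.1 -1.3] w 0.0
side 0.75 [386.2 286.2] [377.9, 275.9, 398.8, 296.3] [(-0.267, np.float64(0.19), array([ 3.1, 24.8])), (0.22, np.float64(0.0), array([-0.9, -2. ]))]
wrist 0.65 [255.  315.7] [212.9, 268.0, 303.5, 363.5] [(-0.267, np.float64(0.1), array([-151.6,  -20.7])), (0.22, np.float64(0.01), array([3.1, 0.3]))]
```

step_arm --pt "0 -3 0 0 0 0 -1" --pt "0 -6 0 0 0 0 -1" --pt "0 -8 0 0 0 0 -1" --pt "0 -8 0 0 0 0 -1"

```text
time: 13.48
tcp_pos: [569.4, -201.5, 173.3]
eef_rot: [[-0.982, 0.19, -0.0], [0.19, 0.982, -0.0], [0.0, -0.0, -1.0]]
contact_force: [-0.4, 1.9, -0.4]
gripper_width: 0.0
gripper_force: 0.6
```

```bash
python3 see.py 7 0.26
```

```text
t 13.475 console xyz [ -0.3 -10.4 173.3] yaw err -0.002 tilt [-0. -0.] F [-0.4  1.9 -0.4] w 0.0
side 0.62 [387.6 289.5] [376.9, 278.8, 399.9, 302.4] [(-0.267, np.float64(0.21), array([ 3.2, 28.3])), (0.26, np.float64(-0.01), array([-0.1, -1.5]))]
wrist 0.92 [257.1 314.1] [217.6, 264.7, 303.8, 359.4] [(-0.267, np.float64(0.13), array([-165.1,  -28.9])), (0.26, np.float64(0.01), array([-0.2,  0.6]))]
```

View pics/m7.png

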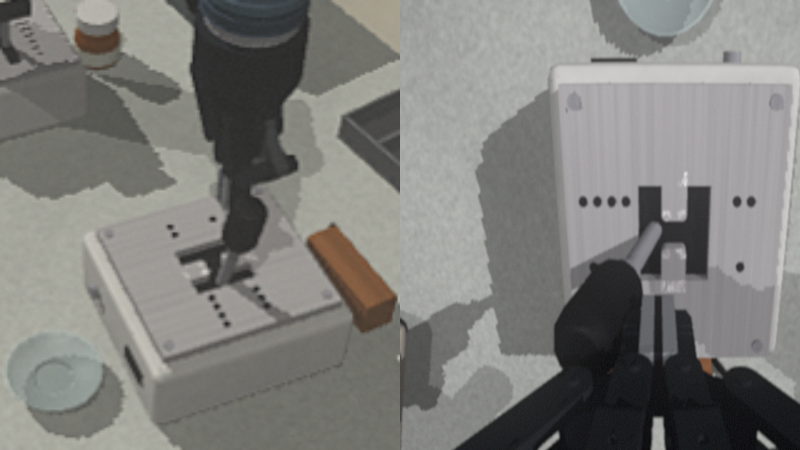

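The lever is across, with select ≈ 0.26 and shift ≈ 0: the stick is at the right end of the crossbar. Now I go round behind it.

step_arm --pt "0 6 0 0 0 0 -1" --pt "0 12 0 0 0 0 -1" --pt "20 12 0 0 0 0 -1" --pt "40 12 0 0 0 0 -1" --pt "55 12 0 0 0 0 -1" --pt "55 12 6 0 0 0 -1" --pt "55 -8 13 0 0 0 -1" --pt "55 -28 13 0 0 0 -1" --pt "55 -28 13 0 0 0 -1" --pt "55 -28 13 0 0 0 -1"

```text
time: 15.02
tcp_pos: [510.9, -217.5, 160.1]
eef_rot: [[-0.982, 0.189, 0.0], [0.189, 0.982, 0.0], [-0.0, 0.0, -1.0]]
contact_force: [0.6, 0.3, -0.5]
gripper_width: -0.0
gripper_force: 0.0
```

```bash
python3 see.py 8 0.26
```

```text
t 15.025 console xyz [-54.8 -37.1 160.1] yaw err -0.001 tilt [0. 0.] F [ 0.6  0.3 -0.5] w -0.0
side 0.58 [388.8 289.1] [379.3, 279.0, 400.4, 300.0] [(-0.267, np.float64(0.24), array([ 2.5, 28.1])), (0.26, np.float64(0.01), array([-0.4, -1.5]))]
wrist 0.67 [317.2 415.2] [310.9, 394.7, 327.9, 431.8] [(-0.267, np.float64(0.32), array([-141.1,  -61.8])), (0.26, np.float64(-0.05), array([ 0.3, -1.2]))]
top 0.75 [259.1 194.7] [251.9, 186.7, 266.8, 205.2] [(-0.267, np.float64(0.2), array([-120.7,  -23.4])), (0.26, np.float64(0.29), array([-151.6,  -25. ]))]
```

step_arm --pt "-10 0 0 0 0 0 -1" --pt "-20 0 0 0 0 0 -1" --pt "-26 0 0 0 0 0 -1" --pt "-32 0 0 0 0 0 -1" --pt "-37 0 0 0 0 0 -1" --pt "-42 0 0 0 0 0 -1" --pt "-47 0 0 0 0 0 -1" --pt "-47 0 0 0 0 0 -1"

```text
time: 16.32
tcp_pos: [556.8, -227.3, 160.2]
eef_rot: [[-0.982, 0.189, 0.0], [0.189, 0.982, -0.0], [-0.0, -0.0, -1.0]]
contact_force: [-1.3, 0.0, 0.3]
gripper_width: 0.1
gripper_force: 0.6
```

step_arm --pt "-5 0 0 0 0 0 -1" --pt "-10 0 0 0 0 0 -1" --pt "-15 0 0 0 0 0 -1" --pt "-18 0 0 0 0 0 -1" --pt "-18 0 0 0 0 0 -1"

```text
time: 16.95
tcp_pos: [574.4, -230.7, 160.2]
eef_rot: [[-0.982, 0.19, 0.0], [0.19, 0.982, -0.0], [-0.0, -0.0, -1.0]]
contact_force: [-1.9, 0.9, -0.9]
gripper_width: -0.1
gripper_force: 0.6
```

```bash
python3 see.py 9 0.26
```

```text
t 16.95 console xyz [ 10.  -38.1 160.2] yaw err -0.002 tilt [ 0. -0.] F [-1.9  0.9 -0.9] w -0.1
side 0.39 [405.8 291.8] [397.6, 286.4, 415.9, 299.0] [(-0.267, np.float64(0.32), array([14.8, 31.1])), (0.26, np.float64(0.25), array([0.7, 4.5]))]
wrist 0.62 [320.6 409. ] [311.0, 332.0, 364.3, 433.0] [(-0.267, np.float64(0.32), array([-160.9,   30.3])), (0.26, np.float64(0.32), array([ 0.6, 27.8]))]
```

Shift ≈ 0.25. I'll push on to the stop in small steps.

step_arm --pt "-3 0 0 0 0 0 -1" --pt "-5 0 0 0 0 0 -1" --pt "-5 0 0 0 0 0 -1"

```text
time: 17.62
tcp_pos: [578.0, -231.5, 159.9]
eef_rot: [[-0.982, 0.19, -0.002], [0.19, 0.982, 0.001], [0.002, 0.0, -1.0]]
contact_force: [-3.4, 1.3, -0.7]
gripper_width: 0.2
gripper_force: 2.0
```

step_arm --pt "-2 0 0 0 0 0 -1" --pt "-3 0 0 0 0 0 -1" --pt "-3 0 0 0 0 0 -1"

```text
time: 18.0
tcp_pos: [579.5, -231.9, 159.5]
eef_rot: [[-0.982, 0.19, -0.005], [0.19, 0.982, 0.002], [0.006, 0.001, -1.0]]
contact_force: [-6.2, 1.5, 1.5]
gripper_width: 0.1
gripper_force: 3.5
```

The force is rising while the hand barely advances, so the lever is at its stop. I retreat and check.

step_arm --pt "10 0 0 0 0 0 -1" --pt "25 0 0 0 0 0 -1" --pt "50 0 0 0 0 0 -1" --pt "90 0 -20 0 0 0 -1" --pt "110 0 -60 0 0 0 -1" --pt "110 0 -90 0 0 0 -1" --pt "110 0 -90 0 0 0 -1" --pt "110 0 -90 0 0 0 -1"

```text
time: 19.0
tcp_pos: [473.9, -211.0, 250.1]
eef_rot: [[-0.982, 0.189, 0.001], [0.189, 0.982, 0.0], [-0.001, 0.001, -1.0]]
contact_force: [-0.2, -0.6, 0.2]
gripper_width: 0.3
gripper_force: 0.0
```

```bash
python3 see.py 10 0.26; python3 -c "
import cv2,numpy as np
a=cv2.imread('pics/side10.png')[200:380,290:450]; b=cv2.imread('pics/top10.png')[170:310,330:470]
cv2.imwrite('pics/f.png',np.hstack([cv2.resize(a,(400,450)),cv2.resize(b,(400,450))]))"
```

```text
t 19.0 console xyz [-92.4 -37.6 250.1] yaw err -0.001 tilt [0.001 0.   ] F [-0.2 -0.6  0.2] w 0.3
side 0.69 [406.6 286.3] [396.0, 275.0, 420.5, 295.3] [(-0.267, np.float64(0.32), array([15.6, 25.6])), (0.26, np.float64(0.28), array([-0.4, -0.9]))]
wrist 0.71 [317.5 415.1] [313.2, 392.1, 330.2, 434.8] [(-0.267, np.float64(0.32), array([-96.6,   5.5])), (0.26, np.float64(0.32), array([-1.2,  4.4]))]
top 0.43 [410.3 220.2] [402.5, 213.7, 420.1, 227.8] [(-0.267, np.float64(0.27), array([29.8,  5.7])), (0.26, np.float64(0.28), array([-0.3, -0.1]))]
```

View pics/f.png

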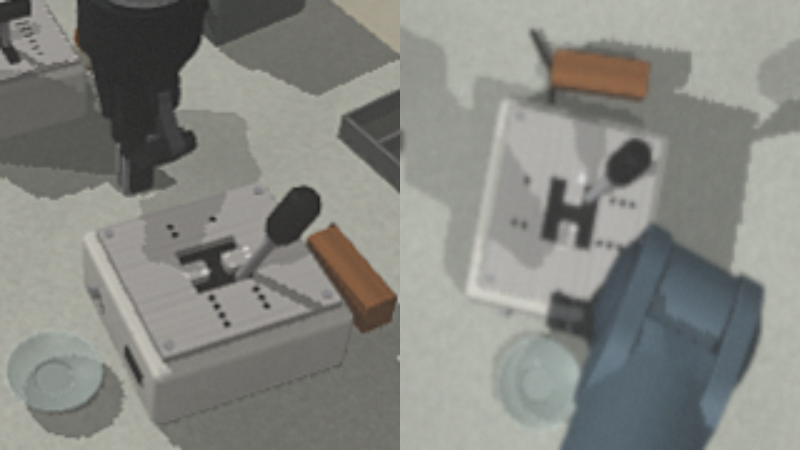

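Both views put the lever in the third slot, at shift ≈ 0.28 and select ≈ 0.26. The knob is at (407,286) in the side view and (410,220) in the top view. The hand is clear and the bystanders haven't moved.

```bash
python3 -c "
from plant import bot
print(bot.hand_in())"
```

```text
the job is handed in; nothing more can be done
None
```

The lever is home in the third slot (shift about 0.28 rad, select about 0.26 rad by the cameras), the hand is clear, and the job was handed in at about 19 s; no verdict was returned.

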